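# Slide the drilling template home over the locating pin

### The arm

A 6-joint arm with a two-finger parallel gripper is mounted at the origin on a cart in front of the work surface, level with it; the furniture and walls round the work are solid. World frame = base frame: x ahead of the robot, y to its left, z up, the work surface at z = 0. Lengths are in mm, angles in degrees, forces in N, time in s.
With the tool pointing down it reaches from about 300 to 850 mm from the base axis. Payload 4.2 kg.
Tool frame: the origin (TCP) lies at the very end of the fingers, on their centre line; the grasp point (between the pads) lies 19 mm behind it (env.grasp_offset is the distance from the TCP to the grasp point, in mm); z points along the fingers, y is the line along which they close (so a half turn about z gives the same grasp; the last joint's range is limited). The gripper opens to 91 mm and grips with 3 to 60 N. Pads are 32 mm wide; open, the fingers measure 118 mm over their backs; the gripper's body (76 mm by 178 mm) begins 60 mm behind the grasp point.
Start: joints at [-70.646, 18.312, 89.639, -0, 72.044, -1.146], TCP at [201.377, -538.6, 213.976] pointing down, gripper open.
Joint ranges: [-177.97, 177.97], [-48.28, 115.42], [12.27, 149.76], [-77.06, 257.06], [2.81, 150.46], [-146.56, 146.56]. Speed limits (degrees/s): [147.25, 147.25, 180, 180, 180, 180].

### API

Orientations are given as [roll, pitch, yaw] about the fixed x, y, z axes, in that order (R = Rz(yaw) Ry(pitch) Rx(roll)).
In Python, from workcell import env, eyes gives the robot as it stands.
- The arm moves only by the tool send_rows, never from a script. Its arguments are lists of equal length, an entry for each row: "grip": the opening, from -1 (shut) to 1 (fully open), so that 0 is half open; "xyz": the shift along the world's x, y, z in m, a list of three; "yaw": the turn about the world's z in degrees. A call has 1 to 8 rows; each row is the pose to reach, as a shift and turn from the pose commanded when the call began; what a row does not reach only later rows make up. A row lasts 1/12 s, in which the tool goes at most 41.7 mm and 7.16 degrees, less where a joint would pass 70% of its speed; a pose out of reach is approached as far as the arm can. A call with a gripper value outside its range is refused whole. The fingers move at their own pace and stop on an object; "grip_force" is the grip in N (left out, the last holds). Time passes only in rows, so rows that repeat a pose let the fingers close. It gives the time, the measured TCP pose, the force, the opening and the grip force at its end, in the units of the state.
- env.state(): the state, without advancing time (a new reading comes with each control period).
- eyes.grab_frame(name): name is "scene" or "side" or "wrist"; returns a dict with "frame" (420x560x3 uint8, red, green, blue), "fx", "fy", "cx", "cy" (pixels), "D" ([k1, k2, p1, p2, k3] as OpenCV has them; the pictures are not rectified), "pose" (4x4, takes a point from camera to world coordinates). Camera axes: x right, y down, z forward; pixel columns grow to the right and rows downward; lengths in mm; the calibration is good to about 2 mm. A picture is of the moment at which its call begins. There is no depth.
- env.job_done(): hands the job in; it is judged then, once.
The state is a dict: "time_s": time; "qpos": joint angles; "qvel": joint speeds; "effort": joint torques, N m; "ee_pos": TCP position; "ee_rot": TCP orientation; "force": force on the tool from outside, world axes, zero at the start; "torque": the same for the moment, N m; "gripper_width": finger opening in mm; "gripper_force": force on a finger pad.
Only numpy, scipy, OpenCV 4.12 (cv2) and the standard library are available. Lean on these libraries where they do the work, as an engineer would, in place of code of your own. Each camera call takes 0.05 s, during which the arm holds its last target. There are 200 camera calls.

### The job

Pick up the steel drilling template by its lug and lay it on the setting bed with its long edge against the rail and its hole still to the left of the pin, so that it rides on top of the pin. Then slide it along the rail to the right, staying down on the pin and not lifted off it again, until the hole drops over the pin and the template lies flat on the bed along the rail; let go. Feel your way gently: never press the template on the bed, rail or pin with more than 30 N, and leave the v-block, oil bottle and loupe alone.

Things in the scene. Friction and masses are not known exactly. Their poses are not given: they have to be found in the camera images.
- bed: Fixed setting bed: aluminium slab with a steel rail along its far long edge. Origin on the table under the middle of the pin's slot; x towards the rail, y along it (to the robot's left), z up. In this frame the slab spans x -48 to +36, y -80 to +110 mm, its top face at z = 14 mm; the rail's inner face is at x = +24, its top at z = 28 mm.
- slot_middle (a point): Middle of the dark slot on the slab's top face; axes as the bed's. A steel pin, 12 mm in diameter with a chamfered flat top, stands 5 mm above the slab, clamped in the slot (it does not give): at x = 0 and y anywhere from -12 to +12 mm of this point, different each time and not measured. The pin's line is 24 mm from the rail's face.
- lug_centre (a point): Centre of the template's lug, to grip. Template: loose steel plate, 60 (x) by 120 (y) by 8 mm, 0.15 to 0.31 kg, lying flat; axes as the template's. The lug, an upright bar 34 mm along x, 12 along y, rises from 8 to 41 mm above the plate's underside; this point is 24 mm above it. From here the plate reaches -36 to +24 mm in x, -80 to +40 in y. Its +x long edge belongs against the rail.
- hole_centre (a point): Centre of the template's through hole, on the plate's underside; 14.5 mm in diameter, 34 mm from the lug towards the template's -y and 24 mm from its +x edge, so that this edge on the rail puts the hole on the pin's line. With the plate along the rail and the hole 20 to 26 mm left of (+y from) the slot's middle, the plate covers all the pin's places and rides on its top.
- v_block: Small steel v-block, 34x40x28 mm, bystander; origin at the centre of its underside.
- oil_bottle: Oil bottle with a needle spout, 28 mm in diameter, 93 mm tall, bystander; origin at the centre of its underside.
- loupe: Black eye loupe standing on the table, 38 mm in diameter, 32 mm tall, bystander; origin at the centre of its underside.
There are look-alikes about, which are no part of the job. Of the things shaped like the part that bears lug_centre, the bare steel one is meant.

How it is judged (in metres and radians):
On the way:
1. the template is on the bed along the rail (edge within 4 mm of it), riding on the pin, its hole still to the left of the pin's slot range (14 to 40 mm left of the slot's middle) (y of hole_centre in the frame of bed between 0.014 and 0.04 m and x of hole_centre in the frame of bed between -0.004 and 0.004 m and z of hole_centre in the frame of bed between 0.013 and 0.0215 m and contact force between template and bed above 0.3 N), for 0.1 s.
At the end, for the whole second after the job is handed in: The template lies flat on the bed (underside within 1.5 mm of the bed's top, tilt below 0.025 rad), its hole over the pin (hole centre within 4 mm of the pin's line and 16 mm of the slot's middle), its long edge along the rail within 0.05 rad, released and at rest (z of hole_centre in the frame of bed between 0.012 and 0.0155 m and angle between template's own z axis and vertical below 0.025 rad and angle between the y axis of template and the y axis of bed, either way round below 0.05 rad and x of hole_centre in the frame of bed between -0.004 and 0.004 m and y of hole_centre in the frame of bed between -0.016 and 0.016 m and linear speed of template below 0.01 m/s and contact force between template and bed above 0.3 N); the robot touches nothing.
It fails at once if the template is pressed on the bed, rail or pin with more than 30 N (contact force between template and bed above 30 N).
It fails at once if the template is lifted off the pin or lowered from above while its hole is in the pin's range (underside of the hole more than 7 mm above the pin's top) (y of hole_centre in the frame of bed between -0.03 and 0.013 m and x of hole_centre in the frame of bed between -0.025 and 0.025 m and z of hole_centre in the frame of bed between 0.026 and 0.06 m).
It fails at once if the v-block, oil bottle or loupe is moved by more than 15 mm (distance of any of v_block, oil_bottle, loupe from where it was at the start of the episode above 0.015 m).
It also fails if it takes over 72 s, if anything falls off the work surface, if the arm or the gripper's body presses on something with over 40 N, if the wrist force passes 120 N, or if a joint passes its speed limit or range.

## Working session

There is one attempt and no reset: what is moved stays moved. The work goes in short steps, Python scripts to look and compute and a tool call to move; the robot and the scene stay as the last step left them, time stands still between calls to the robot, and variables do not carry over. Pictures are saved under pics/ and viewed, at most 10 in all, crops included, and the job is handed in when it is done.

Besides the shell and the picture viewer there is one more tool, called after "Request:" by a JSON object that holds its "method" and its "body", one argument or row to a line. send_rows: Moves the arm, as the interface text tells. Its arguments: {"type":"object","properties":{"grip":{"type":"array"},"xyz":{"type":"array"},"yaw":{"type":"array"},"grip_force":{"type":"number"}},"required":["grip","xyz","yaw"]}

```bash
mkdir -p pics; cat > h.py <<'E'
import numpy as np, cv2, json
from workcell import env, eyes
def grab(n,save=None):
    f=eyes.grab_frame(n)
    if save: cv2.imwrite('pics/'+save,f['frame'][:,:,::-1])
    f['K']=np.array([[f['fx'],0,f['cx']],[0,f['fy'],f['cy']],[0,0,1.]]); f['D']=np.array(f['D'],float); f['pose']=np.array(f['pose'])
    np.savez('pics/'+(save or n)+'.npz',K=f['K'],D=f['D'],pose=f['pose'],frame=f['frame'])
    return f
def ld(s): return np.load('pics/'+s+'.npz')
def onz(f,px,z):
    u=cv2.undistortPoints(np.array(px,float).reshape(-1,1,2),f['K'],f['D']).reshape(-1,2)
    d=np.c_[u,np.ones(len(u))]@f['pose'][:3,:3].T; o=f['pose'][:3,3]
    return o+d*((z-o[2])/d[:,2])[:,None]
def proj(f,P):
    T=np.linalg.inv(f['pose']); r=cv2.Rodrigues(T[:3,:3])[0]
    return cv2.projectPoints(np.array(P,float).reshape(-1,1,3),r,T[:3,3],f['K'],f['D'])[0].reshape(-1,2)
E
python3 - <<'E'
from h import *
a=grab('scene','scene1.png'); b=grab('side','side1.png'); 
for f in(a,b): print(f['pose'].round(2))
im=np.hstack([cv2.imread('pics/scene1.png'),cv2.imread('pics/side1.png')])
print(env.state())
E
```

```text
[[-8.8000e-01 -2.2000e-01  4.2000e-01  4.5820e+01]
 [-4.7000e-01  4.4000e-01 -7.6000e-01  8.8718e+02]
 [-1.0000e-02 -8.7000e-01 -4.9000e-01  6.9639e+02]
 [ 0.0000e+00  0.0000e+00  0.0000e+00  1.0000e+00]]
[[ 1.70000e-01  4.80000e-01 -8.60000e-01  1.69579e+03]
 [ 9.90000e-01 -7.00000e-02  1.50000e-01 -2.84440e+02]
 [ 1.00000e-02 -8.70000e-01 -4.90000e-01  6.73550e+02]
 [ 0.00000e+00  0.00000e+00  0.00000e+00  1.00000e+00]]
{'time_s': 0.1, 'qpos': array([-7.06454944e+01,  1.83483086e+01,  8.96975280e+01, -5.52813253e-04,
        7.20442131e+01, -1.14629297e+00]), 'qvel': array([-0.06134757,  0.06378823, -0.28104088,  0.04420885,  0.02377828,
       -0.05656158]), 'effort': array([-3.13320697e-04, -4.13333809e+01, -2.32510650e+01,  7.28871161e-02,
        4.22409677e-02, -6.46351418e-05]), 'ee_pos': array([ 201.22612996, -538.17331157,  213.21383453]), 'ee_rot': array([-1.79909958e+02, -1.27595051e-03,  2.05009684e+01]), 'force': array([ 0.56188696,  0.47530205, -0.8961364 ]), 'torque': array([ 0.03017192, -0.04994844,  0.0293618 ]), 'gripper_force': 0.0, 'gripper_width': 91.03905803791557}
```

View pics/scene1.png

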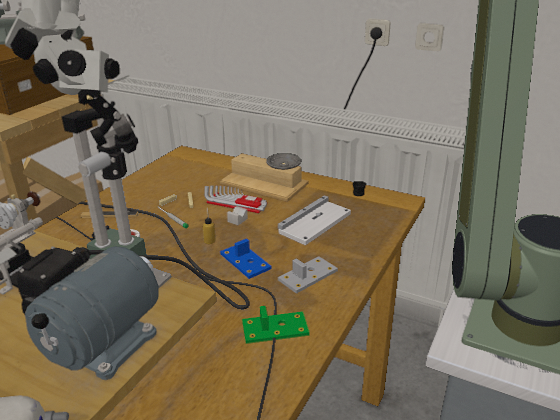

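View pics/side1.png

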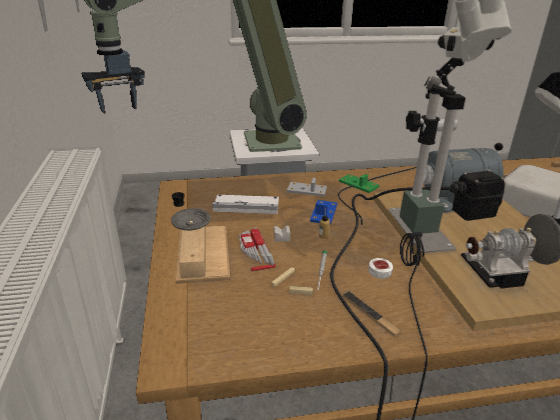

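The scene view shows the steel template near (307,272), with its lug at (299,266), and the bed near (315,220). The v-block is at (237,215), the bottle at (209,230) and the loupe at (359,188). I'll enlarge the template and bed.

```bash
python3 - <<'E'
from h import *
im=cv2.imread('pics/scene1.png')[192:292,230:360]
cv2.imwrite('pics/c1.png',cv2.resize(im,None,fx=6,fy=6,interpolation=cv2.INTER_CUBIC))
E
```

```text
(no output)
```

View pics/c1.png

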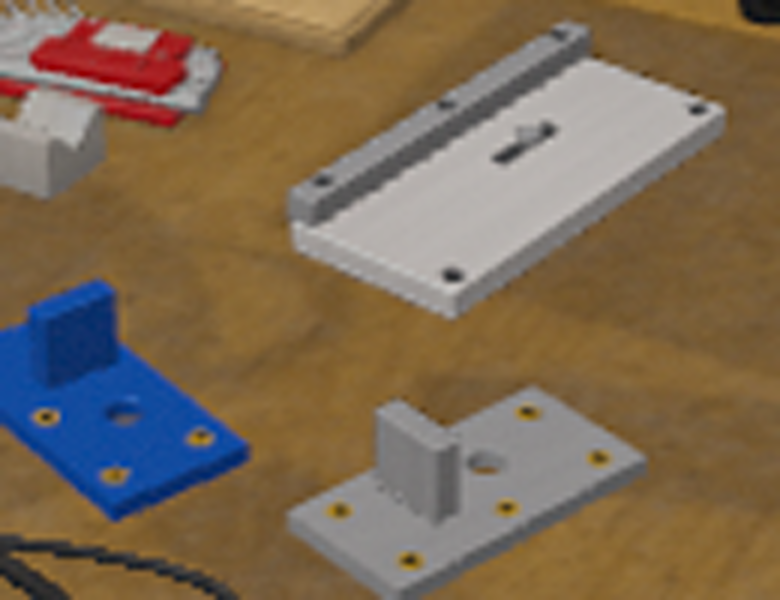

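```bash
python3 - <<'E'
from h import *
f=ld('scene1.png')
c=lambda L:[(230+u/6-.4,192+v/6-.4) for u,v in L]
T=onz(f,c([(288,518),(535,388),(646,460),(398,589)]),8);print('templ',T.round(1),[np.linalg.norm(T[i]-T[i-1]).round(1) for i in range(4)])
print('hole top',onz(f,c([(487,462)]),8).round(1))
print('lugtop',onz(f,c([(376,408),(398,400),(460,440),(440,450)]),41).round(1))
B=onz(f,c([(292,230),(455,297),(724,110)]),14);print('bed',B.round(1),np.linalg.norm(np.diff(B,axis=0),axis=1))
S=onz(f,c([(496,160),(553,127)]),14);print('slot',S.round(1),S.mean(0))
print('rail top',onz(f,c([(292,190),(312,200),(570,25),(590,35)]),28).round(1))
print('vb',onz(f,c([(50,195),(103,160)]),0), 'bottle',onz(f,[(209,241)],0),'loupe',onz(f,[(359,193)],0))
for n,a in(('templ',T[2]-T[3]),('templ2',T[1]-T[0]),('bed',B[2]-B[1])): print(n,np.degrees(np.arctan2(a[1],a[0])))
E
```

```text
templ [[487.1  88.2   8. ]
 [442.5 -25.6   8. ]
 [387.4  -2.1   8. ]
 [434.2 106.4   8. ]] [np.float64(55.9), np.float64(122.2), np.float64(59.8), np.float64(118.2)]
hole top [[438.5  25.4   8. ]]
lugtop [[468.7  55.3  41. ]
 [463.9  47.3  41. ]
 [433.6  59.2  41. ]
 [437.3  67.8  41. ]]
bed [[ 573.   -74.9   14. ]
 [ 492.6  -60.2   14. ]
 [ 453.3 -245.5   14. ]] [ 81.69504812 189.44458429]
slot [[ 522.9 -162.8   14. ]
 [ 512.9 -198.9   14. ]] [ 517.91191004 -180.83165509   14.        ]
rail top [[ 576.7  -82.2   28. ]
 [ 565.8  -79.    28. ]
 [ 533.6 -262.5   28. ]
 [ 522.  -257.9   28. ]]
vb [[ 688.16364266  -72.93019527    0.        ]
 [ 683.21738212 -107.970202      0.        ]] bottle [[708.7551231   25.56158139   0.        ]] loupe [[ 474.98503001 -368.8332971     0.        ]]
templ -113.34194100449439
templ2 -111.4280860377262
bed -101.99801376522207
```

Request:
{"method": "send_rows", "body": {
  "grip": [1, 1, 1, 1, 1, 1, 1, 1],
  "xyz": [
    [0.016, 0.037, 0],
    [0.031, 0.075, 0],
    [0.047, 0.112, 0],
    [0.062, 0.15, 0],
    [0.078, 0.187, 0],
    [0.094, 0.225, 0],
    [0.109, 0.262, 0],
    [0.125, 0.3, 0]
  ],
  "yaw": [-3, -6, -9, -12, -15, -18, -20, -22]
}}

```text
time_s: 0.77
ee_pos: [326.3, -236.7, 213.8]
ee_rot: [-180.0, 0.0, -1.6]
force: [1.2, 0.1, 0.0]
gripper_width: 91.4
gripper_force: 0.0
```

Request:
{"method": "send_rows", "body": {
  "grip": [0, 0, 0, 0, 0, 0, 0, 0],
  "xyz": [
    [0.016, 0.037, 0],
    [0.031, 0.075, -0.005],
    [0.047, 0.112, -0.01],
    [0.062, 0.15, -0.015],
    [0.078, 0.187, -0.02],
    [0.094, 0.225, -0.025],
    [0.109, 0.262, -0.03],
    [0.125, 0.296, -0.034]
  ],
  "yaw": [-3, -6, -9, -12, -15, -18, -20, -21]
}}

```text
time_s: 1.43
ee_pos: [451.1, 59.7, 179.4]
ee_rot: [180.0, 0.0, -22.5]
force: [-0.2, -0.8, -0.5]
gripper_width: 45.3
gripper_force: 0.0
```

```bash
python3 - <<'E'
from h import *
f=grab('wrist','w1.png'); print(f['pose'].round(2)); s=env.state(); print(s['time_s'],s['ee_pos'],s['ee_rot'],s['gripper_width'])
E
```

```text
[[-3.8000e-01 -8.9000e-01 -2.5000e-01  5.2266e+02]
 [-9.2000e-01  3.7000e-01  1.0000e-01  2.9440e+01]
 [ 0.0000e+00  2.7000e-01 -9.6000e-01  3.4956e+02]
 [ 0.0000e+00  0.0000e+00  0.0000e+00  1.0000e+00]]
1.4833 [454.37538868  64.85425494 178.91863238] [-1.79702502e+02  9.82050929e-03 -2.23801549e+01] 45.38269880568926
```

View pics/w1.png

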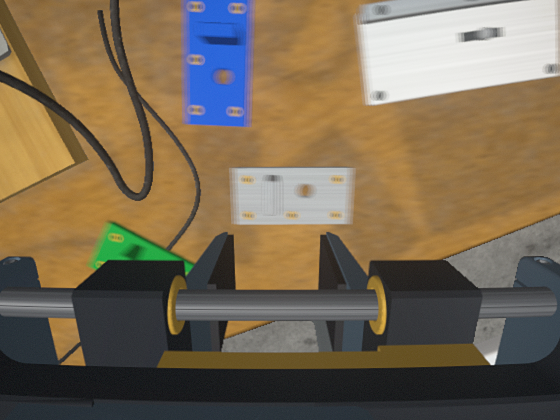

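The wrist view shows the steel template at (292,196), with its lug near (272,194) and its hole at (305,191). It is blurred because the arm is still settling, so I'll take a sharp one.

Request:
{"method": "send_rows", "body": {
  "grip": [0, 0, 0, 0],
  "xyz": [
    [0, 0, 0],
    [0, 0, 0],
    [0, 0, 0],
    [0, 0, 0]
  ],
  "yaw": [0, 0, 0, 0]
}}

```text
time_s: 1.82
ee_pos: [450.8, 56.1, 180.1]
ee_rot: [180.0, 0.0, -22.6]
force: [0.2, 0.1, 0.1]
gripper_width: 45.9
gripper_force: 0.0
```

```bash
python3 - <<'E'
from h import *
f=grab('wrist','w2.png'); im=f['frame'][:,:,::-1]
a=cv2.resize(im[160:235,220:365],None,fx=5,fy=5,interpolation=cv2.INTER_CUBIC)
b=cv2.resize(im[0:110,350:560],None,fx=3.5,fy=3.5,interpolation=cv2.INTER_CUBIC)[:,:735]
o=np.zeros((600,735,3),np.uint8); o[:375,:725]=a
o2=cv2.resize(im[0:112,350:560],None,fx=2,fy=2,interpolation=cv2.INTER_CUBIC); o[376:600,:420]=o2
cv2.imwrite('pics/c2.png',o); s=env.state(); print(s['time_s'],s['ee_pos'],s['ee_rot'])
E
```

```text
1.8667 [450.9730469   56.14218068 180.16252324] [ 1.79987577e+02 -9.92390893e-03 -2.26171417e+01]
```

View pics/c2.png

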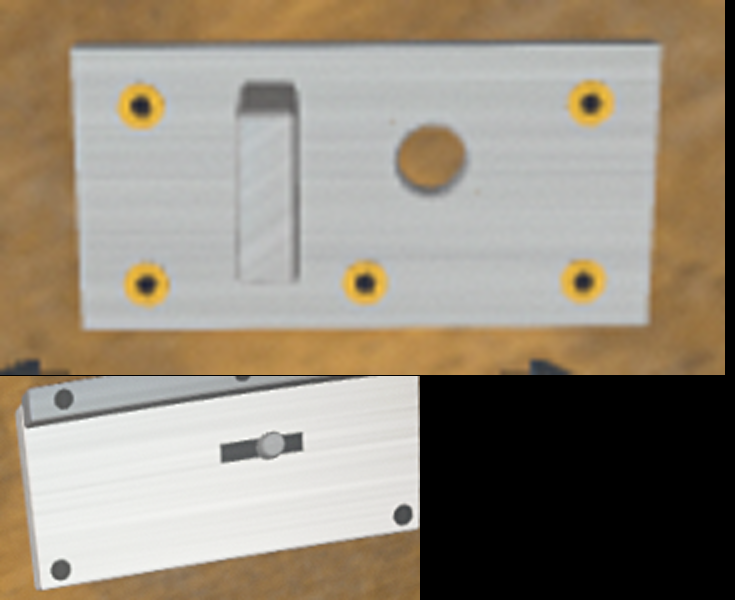

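```bash
python3 - <<'E'
from h import *
f=ld('w2.png')
c=lambda L:[(220+u/5-.4,160+v/5-.4) for u,v in L]
d=lambda L:[(350+u/2-.25,(v-376)/2-.25) for u,v in L]
T=onz(f,c([(71,46),(661,43),(648,325),(82,328)]),8);print(T.round(1),[np.linalg.norm(T[i]-T[i-1]).round(1) for i in range(4)])
an=lambda a:np.degrees(np.arctan2(a[1],a[0]))
print('ang',an(T[0]-T[1]),an(T[3]-T[2]),an(T[0]-T[3]),an(T[1]-T[2]))
y=np.radians((an(T[0]-T[1])+an(T[3]-T[2]))/2-90); X=np.array([np.cos(y),np.sin(y)]);Y=np.array([-X[1],X[0]])
C=T.mean(0)[:2]; print('yaw',np.degrees(y),'lug from corners',C+6*X+20*Y)
print('hole',onz(f,c([(432,158)]),8), 'pred',C+6*X-14*Y)
print('lugtop',onz(f,c([(238,112),(297,112),(297,282),(238,282)]),41).mean(0))
S=onz(f,d([(221,453),(302,441)]),14);print('slot',S.mean(0),an(S[0]-S[1]),np.linalg.norm(S[0]-S[1]))
P=onz(f,d([(272,444)]),19);print('pin',P)
E_=onz(f,d([(42,588),(418,529)]),14);print('near edge',E_,an(E_[0]-E_[1]))
R=onz(f,d([(30,426),(365,378)]),14);print('railfoot',R,an(R[0]-R[1]))
M=S.mean(0)[:2]; b=np.radians(an(E_[0]-E_[1])-90); Xb=np.array([np.cos(b),np.sin(b)]);Yb=np.array([-Xb[1],Xb[0]])
print('bedyaw',np.degrees(b)); 
for p in (*R,*E_,*P): print(((p[:2]-M)@Xb).round(1),((p[:2]-M)@Yb).round(1))
E
```

```text
[[490.6  85.4   8. ]
 [445.3 -25.4   8. ]
 [389.5  -3.1   8. ]
 [435.  108.1   8. ]] [np.float64(60.1), np.float64(119.7), np.float64(60.1), np.float64(120.2)]
ang 67.76690378854549 67.72898290585437 -22.256283371278755 -21.79800706097772
yaw -22.252056652800064 lug from corners [453.24503416  57.4815351 ]
hole [[440.90083975  26.24990602   8.        ]] pred [440.36985161  26.0136201 ]
lugtop [453.39556946  57.47156936  41.        ]
slot [ 518.56938832 -178.62696818   14.        ] 77.32542073226377 39.33007816644137
pin [[ 518.11271294 -180.53820623   19.        ]]
near edge [[ 496.44589271  -61.35497741   14.        ]
 [ 454.96627646 -244.33749216   14.        ]] 77.22769137271914
railfoot [[ 566.11348709  -79.63273491   14.        ]
 [ 530.41738161 -234.32494188   14.        ]] 77.0061203339204
bedyaw -12.772308627280864
24.5 107.1
23.9 -51.7
-47.5 109.5
-47.5 -78.1
-0.0 -2.0
```

Request:
{"method": "send_rows", "body": {
  "grip": [0, 0, 0, 0, 0, 0, 0, 0],
  "xyz": [
    [0.002, 0.001, -0.03],
    [0.002, 0.001, -0.06],
    [0.002, 0.001, -0.09],
    [0.002, 0.001, -0.12],
    [0.002, 0.001, -0.14],
    [0.002, 0.001, -0.15],
    [0.002, 0.001, -0.15],
    [0.002, 0.001, -0.15]
  ],
  "yaw": [0.3, 0.3, 0.3, 0.3, 0.3, 0.3, 0.3, 0.3]
}}

```text
time_s: 2.53
ee_pos: [453.3, 57.6, 30.0]
ee_rot: [180.0, 0.0, -22.3]
force: [-0.2, 0.2, 1.5]
gripper_width: 45.8
gripper_force: 0.0
```

Request:
{"method": "send_rows", "body": {
  "grip": [0, 0, 0, -0.4, -1, -1, -1, -1],
  "xyz": [
    [0, 0, -0.01],
    [0, 0, -0.018],
    [0, 0, -0.018],
    [0, 0, -0.018],
    [0, 0, -0.018],
    [0, 0, -0.018],
    [0, 0, -0.018],
    [0, 0, -0.018]
  ],
  "yaw": [0, 0, 0, 0, 0, 0, 0, 0],
  "grip_force": 35
}}

```text
time_s: 3.2
ee_pos: [453.6, 58.5, 12.3]
ee_rot: [-180.0, -0.0, -22.2]
force: [-0.3, -0.2, 0.9]
gripper_width: 15.3
gripper_force: 0.0
```

Request:
{"method": "send_rows", "body": {
  "grip": [-1, -1, -1, -1, -1, -1, -1, -1],
  "xyz": [
    [0, 0, 0],
    [0, 0, 0],
    [0, 0, 0.01],
    [0, 0, 0.025],
    [0, 0, 0.05],
    [0, 0, 0.06],
    [0, 0, 0.06],
    [0, 0, 0.06]
  ],
  "yaw": [0, 0, 0, 0, 0, 0, 0, 0]
}}

```text
time_s: 3.87
ee_pos: [453.1, 58.4, 71.8]
ee_rot: [180.0, -0.0, -22.2]
force: [-0.2, -0.3, -3.1]
gripper_width: 11.8
gripper_force: 35.0
```

Request:
{"method": "send_rows", "body": {
  "grip": [-1, -1, -1, -1, -1, -1, -1, -1],
  "xyz": [
    [0.005, -0.012, 0],
    [0.017, -0.04, 0],
    [0.03, -0.072, 0],
    [0.042, -0.102, 0],
    [0.055, -0.132, 0],
    [0.066, -0.16, 0],
    [0.073, -0.176, 0],
    [0.075, -0.181, 0]
  ],
  "yaw": [1, 2, 4, 5, 7, 8, 9, 9.4]
}}

```text
time_s: 4.53
ee_pos: [528.7, -125.1, 70.1]
ee_rot: [180.0, 0.1, -12.9]
force: [-0.0, 0.6, -3.5]
gripper_width: 12.0
gripper_force: 35.0
```

Request:
{"method": "send_rows", "body": {
  "grip": [-1, -1, -1, -1, -1, -1, -1, -1],
  "xyz": [
    [0, 0, -0.003],
    [0, 0, -0.01],
    [0, 0, -0.02],
    [0, 0, -0.027],
    [0, 0, -0.03],
    [0, 0, -0.03],
    [0, 0, -0.03],
    [0, 0, -0.03]
  ],
  "yaw": [0, 0, 0, 0, 0, 0, 0, 0]
}}

```text
time_s: 5.2
ee_pos: [528.7, -122.4, 42.3]
ee_rot: [180.0, -0.0, -12.8]
force: [0.3, -0.5, -2.7]
gripper_width: 11.9
gripper_force: 35.0
```

```bash
python3 - <<'E'
from h import *
f=grab('wrist','w3.png'); s=env.state(); print(s['time_s'],s['ee_pos'],s['ee_rot'],s['force'])
g=grab('scene','scene3.png')
im=f['frame'][:,:,::-1]; cr=g['frame'][180:250,260:380,::-1]
o=np.zeros((600,560,3),np.uint8);o[:270]=im[:270];o[270:597]=cv2.resize(cr,(560,327),interpolation=cv2.INTER_CUBIC);cv2.imwrite('pics/c3.png',o)
E
```

```text
5.25 [ 528.76258503 -122.5232657    42.40804703] [ 1.79992625e+02 -5.81669838e-02 -1.27832805e+01] [ 0.54270121  0.35563832 -2.45188731]
```

View pics/c3.png

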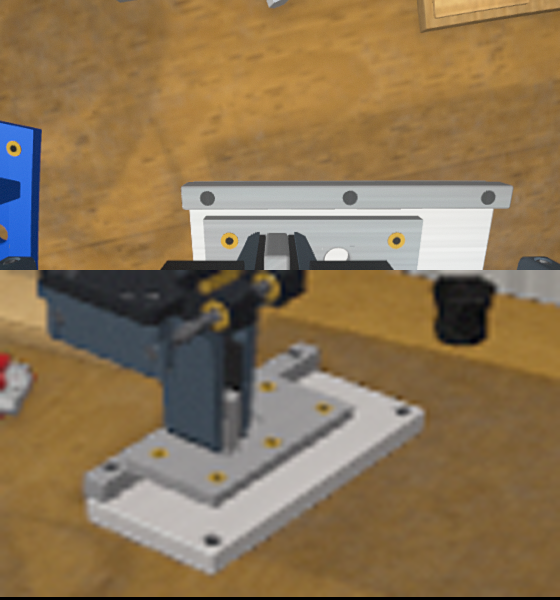

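The template is held level above the bed, its far edge (row 217) parallel to the rail (row 208) and a few mm clear of it. I'll lower it gently onto the pin.

Request:
{"method": "send_rows", "body": {
  "grip": [-1, -1, -1, -1, -1, -1, -1, -1],
  "xyz": [
    [0, 0, -0.003],
    [0, 0, -0.006],
    [0, 0, -0.008],
    [0, 0, -0.009],
    [0, 0, -0.0095],
    [0, 0, -0.0095],
    [0, 0, -0.0095],
    [0, 0, -0.0095]
  ],
  "yaw": [0, 0, 0, 0, 0, 0, 0, 0]
}}

```text
time_s: 5.97
ee_pos: [528.5, -122.6, 32.5]
ee_rot: [180.0, -0.0, -12.8]
force: [0.5, -0.0, -2.9]
gripper_width: 11.7
gripper_force: 35.0
```

Request:
{"method": "send_rows", "body": {
  "grip": [-1, -1, -1],
  "xyz": [
    [0, 0, -0.0005],
    [0, 0, -0.0005],
    [0, 0, -0.0005]
  ],
  "yaw": [0, 0, 0]
}}

```text
time_s: 6.22
ee_pos: [528.4, -122.6, 32.0]
ee_rot: [180.0, 0.0, -12.8]
force: [0.4, 0.4, -3.0]
gripper_width: 12.1
gripper_force: 35.0
```

Request:
{"method": "send_rows", "body": {
  "grip": [-1, -1, -1],
  "xyz": [
    [0, 0, -0.0005],
    [0, 0, -0.0005],
    [0, 0, -0.0005]
  ],
  "yaw": [0, 0, 0]
}}

```text
time_s: 6.47
ee_pos: [528.3, -122.6, 31.4]
ee_rot: [180.0, 0.0, -12.8]
force: [0.4, 0.3, -1.6]
gripper_width: 11.8
gripper_force: 35.0
```

Request:
{"method": "send_rows", "body": {
  "grip": [-1, -1, -1],
  "xyz": [
    [0, 0, -0.0005],
    [0, 0, -0.0005],
    [0, 0, -0.0005]
  ],
  "yaw": [0, 0, 0]
}}

```text
time_s: 6.72
ee_pos: [528.5, -122.6, 31.2]
ee_rot: [180.0, -0.0, -12.8]
force: [-0.2, 0.1, -0.8]
gripper_width: 11.8
gripper_force: 35.0
```

Request:
{"method": "send_rows", "body": {
  "grip": [-1, -1, -1, -1, -1, -1],
  "xyz": [
    [0, 0, -0.0005],
    [0, 0, -0.0005],
    [0.001, -0.0002, -0.0005],
    [0.002, -0.0004, -0.0005],
    [0.002, -0.0004, -0.0005],
    [0.002, -0.0004, -0.0005]
  ],
  "yaw": [0, 0, 0, 0, 0, 0]
}}

```text
time_s: 7.22
ee_pos: [528.8, -122.6, 30.9]
ee_rot: [180.0, 0.2, -12.8]
force: [-4.5, 2.7, 7.9]
gripper_width: 11.9
gripper_force: 35.0
```

Request:
{"method": "send_rows", "body": {
  "grip": [-1, -1, -1, -1],
  "xyz": [
    [0.001, -0.0002, 0],
    [0.001, -0.0002, 0],
    [0.001, -0.0002, 0],
    [0.001, -0.0002, 0]
  ],
  "yaw": [0, 0, 0, 0]
}}

```text
time_s: 7.55
ee_pos: [529.0, -122.6, 30.8]
ee_rot: [-180.0, 0.3, -12.9]
force: [-5.5, 2.9, 8.7]
gripper_width: 11.9
gripper_force: 35.0
```

Request:
{"method": "send_rows", "body": {
  "grip": [-1, -1, -1, -1],
  "xyz": [
    [0.001, -0.0002, 0],
    [0.001, -0.0002, 0],
    [0.001, -0.0002, 0],
    [0.001, -0.0002, 0]
  ],
  "yaw": [0, 0, 0, 0]
}}

```text
time_s: 7.88
ee_pos: [530.1, -122.9, 30.8]
ee_rot: [180.0, 0.3, -12.8]
force: [-5.9, 2.0, 8.5]
gripper_width: 12.0
gripper_force: 35.0
```

Request:
{"method": "send_rows", "body": {
  "grip": [-1, -1, -1, -1],
  "xyz": [
    [0, 0, 0.0004],
    [0, 0, 0.0004],
    [0, 0, 0.0004],
    [0, 0, 0.0004]
  ],
  "yaw": [0, 0, 0, 0]
}}

```text
time_s: 8.22
ee_pos: [531.1, -123.2, 30.9]
ee_rot: [180.0, 0.2, -12.8]
force: [-5.1, 1.0, 6.7]
gripper_width: 11.6
gripper_force: 35.0
```

Request:
{"method": "send_rows", "body": {
  "grip": [-1, -1, -1, -1],
  "xyz": [
    [0.001, -0.0002, 0],
    [0.001, -0.0002, 0],
    [0.001, -0.0002, 0],
    [0.001, -0.0002, 0]
  ],
  "yaw": [0, 0, 0, 0]
}}

```text
time_s: 8.55
ee_pos: [531.1, -123.2, 30.9]
ee_rot: [180.0, 0.3, -12.8]
force: [-6.9, 2.1, 8.1]
gripper_width: 11.7
gripper_force: 35.0
```

Request:
{"method": "send_rows", "body": {
  "grip": [-1, -1, -1, -1, -1, -1, -1, -1],
  "xyz": [
    [-0.0002, -0.001, 0.0003],
    [-0.0006, -0.0025, 0.0003],
    [-0.001, -0.0045, 0.0003],
    [-0.0014, -0.0065, 0.0003],
    [-0.0018, -0.0085, 0.0003],
    [-0.0022, -0.01, 0.0003],
    [-0.0022, -0.01, 0.0003],
    [-0.0022, -0.01, 0.0003]
  ],
  "yaw": [0, 0, 0, 0, 0, 0, 0, 0]
}}

```text
time_s: 9.22
ee_pos: [529.5, -131.0, 31.2]
ee_rot: [-179.8, 0.3, -12.8]
force: [-3.9, 9.6, 7.9]
gripper_width: 11.9
gripper_force: 35.0
```

Request:
{"method": "send_rows", "body": {
  "grip": [-1, -1, -1, -1, -1, -1, -1, -1],
  "xyz": [
    [-0.0004, -0.001, 0.0001],
    [-0.0007, -0.002, 0.0001],
    [-0.0009, -0.003, 0.0001],
    [-0.0012, -0.004, 0.0001],
    [-0.0014, -0.005, 0.0001],
    [-0.0016, -0.006, 0.0001],
    [-0.0018, -0.007, 0.0001],
    [-0.002, -0.008, 0.0001]
  ],
  "yaw": [0, 0, 0, 0, 0, 0, 0, 0]
}}

```text
time_s: 9.88
ee_pos: [527.7, -138.9, 31.2]
ee_rot: [-179.8, 0.2, -12.8]
force: [-4.0, 9.7, 6.2]
gripper_width: 11.6
gripper_force: 35.0
```

Request:
{"method": "send_rows", "body": {
  "grip": [-1, -1, -1, -1, -1, -1, -1, -1],
  "xyz": [
    [-0.0002, -0.0007, 0],
    [-0.0003, -0.0014, 0],
    [-0.0004, -0.002, 0],
    [-0.0006, -0.0027, 0],
    [-0.0007, -0.0033, 0],
    [-0.0009, -0.004, 0],
    [-0.001, -0.0045, 0],
    [-0.0011, -0.005, 0]
  ],
  "yaw": [0, 0, 0, 0, 0, 0, 0, 0]
}}

```text
time_s: 10.55
ee_pos: [526.6, -144.3, 30.9]
ee_rot: [-179.8, 0.3, -12.8]
force: [-4.1, 8.5, 4.3]
gripper_width: 11.3
gripper_force: 35.0
```

Request:
{"method": "send_rows", "body": {
  "grip": [-1, -1, -1, -1],
  "xyz": [
    [-0.0001, -0.0005, -0.0003],
    [-0.0002, -0.001, -0.0003],
    [-0.0003, -0.0015, -0.0003],
    [-0.0004, -0.002, -0.0003]
  ],
  "yaw": [0, 0, 0, 0]
}}

```text
time_s: 10.88
ee_pos: [525.8, -147.6, 29.8]
ee_rot: [-180.0, 0.3, -12.8]
force: [-4.3, 2.9, -2.6]
gripper_width: 11.7
gripper_force: 35.0
```

Request:
{"method": "send_rows", "body": {
  "grip": [-1, -1, -1, -1],
  "xyz": [
    [-0.0005, 0, -0.0005],
    [-0.0005, 0, -0.001],
    [-0.0005, 0, -0.0015],
    [-0.0005, 0, -0.0015]
  ],
  "yaw": [0, 0, 0, 0]
}}

```text
time_s: 11.22
ee_pos: [525.6, -148.3, 28.7]
ee_rot: [-180.0, 0.2, -12.8]
force: [-5.4, 1.5, -1.3]
gripper_width: 12.2
gripper_force: 35.0
```

Request:
{"method": "send_rows", "body": {
  "grip": [-1, -1, -1, -1, -1],
  "xyz": [
    [-0.0005, 0, -0.0005],
    [-0.0005, 0, -0.001],
    [-0.0005, 0, -0.0015],
    [-0.0005, 0, -0.002],
    [-0.0005, 0, -0.002]
  ],
  "yaw": [0, 0, 0, 0, 0]
}}

```text
time_s: 11.63
ee_pos: [525.6, -148.6, 27.0]
ee_rot: [180.0, 0.1, -12.8]
force: [-4.9, 2.4, -0.8]
gripper_width: 11.6
gripper_force: 35.0
```

Request:
{"method": "send_rows", "body": {
  "grip": [-1, -1, -1, -1],
  "xyz": [
    [0, 0, -0.0005],
    [0, 0, -0.001],
    [0, 0, -0.001],
    [0, 0, -0.001]
  ],
  "yaw": [0, 0, 0, 0]
}}

```text
time_s: 11.97
ee_pos: [525.6, -148.7, 26.3]
ee_rot: [180.0, 0.1, -12.8]
force: [-5.4, 1.8, 1.2]
gripper_width: 11.8
gripper_force: 35.0
```

Request:
{"method": "send_rows", "body": {
  "grip": [-1, -1, -0.6, -0.3, 0, 0, 0, 0],
  "xyz": [
    [-0.001, 0, 0],
    [-0.001, 0, 0],
    [-0.001, 0, 0.0003],
    [-0.001, 0, 0.0005],
    [-0.001, 0, 0.001],
    [-0.001, 0, 0.001],
    [-0.001, 0, 0.001],
    [-0.001, 0, 0.001]
  ],
  "yaw": [0, 0, 0, 0, 0, 0, 0, 0]
}}

```text
time_s: 12.63
ee_pos: [526.1, -148.8, 27.7]
ee_rot: [180.0, -0.1, -12.8]
force: [0.3, 0.6, -0.8]
gripper_width: 45.2
gripper_force: 0.0
```

Request:
{"method": "send_rows", "body": {
  "grip": [0, 0, 0, 0, 0, 0, 0, 0],
  "xyz": [
    [0, 0, 0.005],
    [0, 0, 0.02],
    [0, 0, 0.04],
    [0, 0, 0.07],
    [0, 0, 0.1],
    [0, 0, 0.12],
    [0, 0, 0.12],
    [0, 0, 0.12]
  ],
  "yaw": [0, 0, 0, 0, 0, 0, 0, 0]
}}

```text
time_s: 13.3
ee_pos: [526.3, -148.8, 148.9]
ee_rot: [180.0, -0.2, -12.8]
force: [-0.9, 0.9, -0.3]
gripper_width: 45.4
gripper_force: 0.0
```

```bash
python3 - <<'E'
from h import *
f=grab('wrist','w4.png'); g=grab('scene','scene4.png'); s=env.state(); print(s['time_s'],s['ee_pos'],s['force'],s['gripper_width'])
o=np.zeros((600,560,3),np.uint8);o[:270]=f['frame'][:270,:,::-1];o[270:597]=cv2.resize(g['frame'][180:250,260:380,::-1],(560,327),interpolation=cv2.INTER_CUBIC);cv2.imwrite('pics/c4.png',o)
E
```

```text
13.4 [ 524.83525059 -148.33950023  146.58968494] [ 1.21128591  0.39283967 -0.54075709] 45.56810275948199
```

View pics/c4.png

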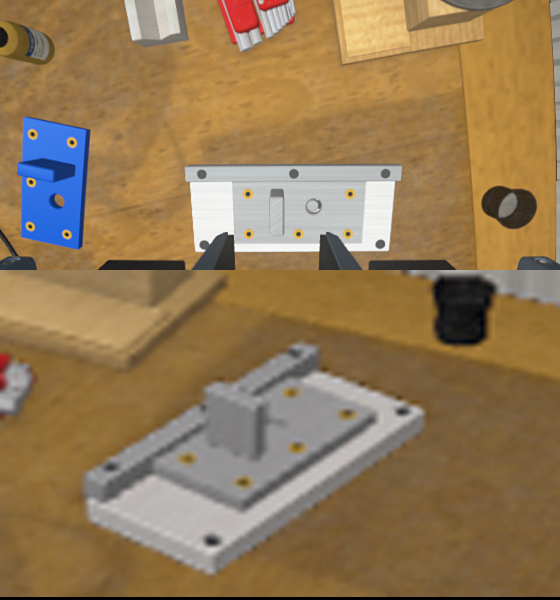

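The template lies flat along the rail with the pin visible in its hole (314,206), and it is released. Handing in.

```bash
python3 -c "
from workcell import env
print(env.job_done())"
```

```text
the job is handed in; nothing more can be done
None
```

I laid the template on the pin along the rail, slid it right until the hole dropped over the pin, and released it flat on the bed at 13.4 s. Tool-force readings stayed below about 13 N, and I handed the job in without seeing a verdict.

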